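Drift a stuck setting die out of the knock-out block

ROBOT

A 7-joint arm with a two-finger parallel gripper is mounted at the origin on the work surface. World frame = base frame: x ahead of the robot, y to its left, z up, the work surface at z = 0. Lengths are in m, angles in rad, forces in N, time in s.
With the tool pointing down it reaches from about 0.35 to 0.775 m from the base axis. Payload 3.1 kg.
Tool frame: the origin (TCP) lies between the finger pads; the fingertips stand 8 mm ahead of it and the grasp point (between the pads) lies 11 mm behind it (arm.finger_overhang is the distance from the TCP to the fingertips, in m); z points along the fingers, y is the line along which they close (so a half turn about z gives the same grasp; the last joint's range is limited). The gripper opens to 85 mm and grips with 20 to 120 N. Pads are 22 mm wide; open, the fingers measure 114 mm over their backs; the gripper's body (76 mm by 85 mm) begins 54 mm behind the grasp point. The pads swing forward as they close: fully open they stand 13 mm farther back than shut.
Start: joints at [-0.042, 0.311, 0.014, 1.512, -0.004, 1.319, -0.027], TCP at [0.55, 0, 0.239] pointing down, gripper open.
Joint ranges: [-2.7, 2.7], [-0.3, 1.91], [-1.27, 1.3], [0.12, 2.57], [-1.44, 4.58], [0.2, 2.03], [-3.05, 3.05]. Speed limits (rad/s): [2.79, 2.79, 3.14, 3.14, 3.14, 3.14, 3.14].

INTERFACE

Orientations are given as a unit quaternion [w, x, y, z].
In Python, from cell import monitor, get_image, workorder, arm gives the robot as it stands. The module is installed in compiled form; this text tells all that it offers.
- The arm moves only by the shell command python3 -m handwheel 'ROWS' [FORCE]. ROWS is JSON, a list of rows, each a list of 3 entries, a list of its own where there are three numbers: the gripper command: -1 is shut, 1 is fully open, values between are in proportion, then the shift along the tool's x, y, z in m, then the turn about the tool's z in rad. In form: [[grip, [dx, dy, dz], turn], ...]. A call has 1 to 12 rows; each row is the pose to reach, as a shift and turn from the pose commanded when the call began, along the tool's axes at that moment; what a row does not reach only later rows make up. A row lasts 1/12 s, in which the tool goes at most 41.7 mm and 7.16 degrees, less where a joint would pass 70% of its speed; a pose out of reach is approached as far as the arm can. A call with a gripper value outside its range is refused whole. The fingers move at their own pace and stop on an object; FORCE is the grip in N (left out, the last holds). Time passes only in rows, so rows that repeat a pose let the fingers close. It gives the time, the measured TCP pose, the force, the opening and the grip force at its end, in the units of the state.
- monitor.read_state(): the state, without advancing time (a new reading comes with each control period).
- get_image(name): name is "scene" or "side" or "wrist"; returns a dict with "pixels" (384x512x3 uint8, blue, green, red), "fx", "fy", "cx", "cy" (pixels), "eye" and "attitude" of the camera in the world; the wrist camera has in their place "T_tool_cam" (4x4, takes a point from camera to tool coordinates, whose origin is the TCP and whose axes are the flange's). Camera axes: x right, y down, z forward; pixel columns grow to the right and rows downward; lengths in m; the calibration is good to about 2 mm. The wrist camera is an equidistant fisheye: a pixel r from the principal point sees the ray r / f radians off the axis. A picture is of the moment at which its call begins: read the wrist's pose just before it. There is no depth.
- workorder.sign_off(): hands the job in; it is judged then, once.
The state is a dict: "time": time; "joint_positions": joint angles; "joint_vel": joint speeds; "joint_efforts": joint torques, N m; "tool_pos": TCP position; "tool_rot": TCP orientation; "force": force on the tool from outside, world axes, zero at the start; "ft_torque": the same for the moment, N m; "gripper_width": opening from 0.0 (shut) to 1.0 (fully open); "gripper_force": force on a finger pad.
Only numpy, scipy, OpenCV 4.12 (cv2) and the standard library are available. Lean on these libraries where they do the work, as an engineer would, in place of code of your own. Each camera call takes 0.05 s, during which the arm holds its last target. There are 200 camera calls.

TASK

A steel rivet-setting die is stuck in the bore of the knock-out block. Take the red-handled drift from its wooden stand, feel for the hole of the brass guide collar on top of the block with its tip, and through it push the die out of the bottom so that it drops into the block's tray; then put the drift back upright and fully home in its stand. The collar is soft and sits off-centre: keep the force on the block and collar under 20 N and on the die under 25 N throughout, do not let go of a drift left in the block, and leave the paint pot, marker and clip alone.

Things in the scene. Friction and masses are not known exactly. Their poses are not given: they have to be found in the camera images.
- block: Knock-out block, fixed to the bench. Origin on the bench under the bore axis; z up, x across its open sides, y towards its two legs. Tray at the foot 136 (x) by 96 (y) mm, floor 6 mm and rim 18 mm above the bench. Grey body 60 (x) by 78 (y) mm, underside at 50 mm, top at 105 mm; a vertical 25 mm bore runs right through it on the z axis.
- collar_nominal (a point): Point on the bore axis at the height of the flat top of the brass guide collar, 123 mm above the bench. NOT the middle of its hole: the collar (34 mm wide, 18 mm high, 12 mm plain vertical hole right through) was clamped by eye, its axis up to 4.5 mm off in x and in y of the block, and no reading gives that; find the hole by feel, sliding the tip lightly on the flat top, or by sight. It is rigid.
- release (a point): Point on the bore axis 57 mm above the bench: the lower edge of two sprung brass plungers (57 to 67 mm) that grip the die by friction from the block's +x and -x sides. Sliding the die takes about 8 to 14 N of steady push; it falls free when its top is pushed just below this point.
- die_center (a point): Centre of the setting die, a solid plain steel cylinder 24 mm in diameter and 26 mm long, about 60 g, its axis upright in the bore (z is its axis). At the start its top is 73 to 81 mm above the bench; the drift may push anywhere on its flat top.
- drift_grip (a point): Middle of the drift's handle, 105 mm above the tip. The handle is red, square, 16 by 16 mm and 50 mm long, its flats facing the point's x and y; z points along the drift away from the tip. The drift is one rigid piece of about 140 g, 130 mm long: below the handle a 10 mm round steel shaft 80 mm long. With the tip 43 mm above the bench in the block, the handle meets the collar.
- drift_tip (a point): Centre of the flat end of the drift's shaft (8 mm wide, with a 1.5 mm high chamfer to 10 mm). Axes as drift_grip.
- holder: Fixed dark wooden stand of the drift, 70 by 70 mm, 50 mm high, origin on the bench under its middle. A vertical round hole 13 mm wide, chamfered by 3 mm at the mouth, goes 42 mm down from the middle of its top, so that the tip of the seated drift stands 8 mm above the bench and the middle of its handle 113 mm.
- paint_pot: Bystander: jar of red edge paint, 36 mm in diameter, 36 mm high, origin at the centre of its underside.
- marker: Bystander: black marker pen with a white cap, 130 mm long (its y), 14 mm thick, lying; origin under its middle.
- clip: Bystander: black binder clip 30 by 32 by 16 mm with wire lever; origin under its middle.

How it is judged:
By the outcome, as a careful person would: the job done as asked, in the order asked, and still so for the second after the job is handed in, with the robot touching nothing.
It also fails if it takes over 72 s, if anything falls off the work surface, if the arm or the gripper's body presses on something with over 40 N, if the wrist force passes 120 N, or if a joint passes its speed limit or range.

## Working session

There is one attempt and no reset: what is moved stays moved. The work goes in short steps, Python scripts to look and compute and a shell command to move; the robot and the scene stay as the last step left them, time stands still between calls to the robot, and variables do not carry over. Pictures are saved under pics/ and viewed, at most 10 in all, crops included, and the job is handed in when it is done.

```bash
mkdir -p pics; cat > h.py <<'E'
import numpy as np, cv2
from cell import monitor, get_image, workorder, arm
from scipy.spatial.transform import Rotation as R
def rot(q): return R.from_quat([q[1],q[2],q[3],q[0]]).as_matrix()
def att(a):
    a=np.array(a,float); return a if a.shape==(3,3) else rot(a)
def ray(im,u,v,st=None):
    x=(u-im['cx'])/im['fx']; y=(v-im['cy'])/im['fy']
    if 'T_tool_cam' in im:
        T=np.array(im['T_tool_cam']); r=np.hypot(x,y); s=np.sin(r)/r if r>1e-9 else 1
        d=np.array([x*s,y*s,np.cos(r)]); Rt=rot(st['tool_rot'])
        return Rt@T[:3,3]+np.array(st['tool_pos']), Rt@T[:3,:3]@d
    return np.array(im['eye'],float), att(im['attitude'])@np.array([x,y,1.])
def onz(im,u,v,z,st=None):
    o,d=ray(im,u,v,st); return o+d*(z-o[2])/d[2]
E
python3 - <<'E'
from h import *
import pickle
st=monitor.read_state(); print(st)
D={'st':st}
for n in ['scene','side','wrist']:
    D[n]=get_image(n); cv2.imwrite(f'pics/{n}0.png',D[n]['pixels']); print(n,{k:v for k,v in D[n].items() if k!='pixels'})
pickle.dump(D,open('d0.pkl','wb'))
a=np.vstack([np.hstack([D['scene']['pixels'],D['side']['pixels']])])
print(arm.finger_overhang)
E
```

```text
{'time': 0.0, 'joint_positions': array([-0.04172014,  0.31172755,  0.01398843,  1.51309536, -0.00440636,
        1.3191762 , -0.02721639]), 'joint_vel': array([ 0.00013766,  0.00070362, -0.00012532,  0.0008003 ,  0.00063285,
        0.00038185,  0.00123222]), 'joint_efforts': array([-8.45983850e-04, -3.79911804e+01,  1.45537080e-01, -2.30588043e+01,
        1.22032766e-02,  1.37352623e-02,  4.05736500e-06]), 'tool_pos': array([5.49279418e-01, 2.73221131e-05, 2.38204537e-01]), 'tool_rot': array([-0.00080752,  0.70707723,  0.70713533, -0.0008711 ]), 'force': array([-0.57453312, -0.23319383,  0.68449044]), 'ft_torque': array([ 0.03598324,  0.0337396 , -0.04141642]), 'gripper_force': 0.0, 'gripper_width': 1.0005607779338934}
scene {'fx': 371.6747348828663, 'fy': 371.6747348828663, 'cx': 254.70179180317984, 'cy': 190.7062194419406, 'eye': array([ 1.06801535, -0.53934872,  0.62741411]), 'attitude': array([-0.4187794 ,  0.81768989,  0.35099598, -0.18113221])}
side {'fx': 376.00403404209084, 'fy': 376.00403404209084, 'cx': 254.16185372060258, 'cy': 190.92496324133228, 'eye': array([0.41521133, 0.77981919, 0.82460074]), 'attitude': array([ 0.03240507, -0.08176986,  0.90852271, -0.40847286])}
wrist {'fx': 297.3186396354542, 'fy': 297.3186396354542, 'cx': 256.3499208325819, 'cy': 188.80553355254838, 'T_tool_cam': array([[ 7.00718212e-04, -9.48833128e-01, -3.15777143e-01,
         8.13891376e-02],
       [ 9.99999745e-01,  6.22433887e-04,  3.48765399e-04,
         5.81077111e-04],
       [-1.34369770e-04, -3.15777307e-01,  9.48833323e-01,
        -1.35200073e-01],
       [ 0.00000000e+00,  0.00000000e+00,  0.00000000e+00,
         1.00000000e+00]])}
0.008
```

View pics/scene0.png

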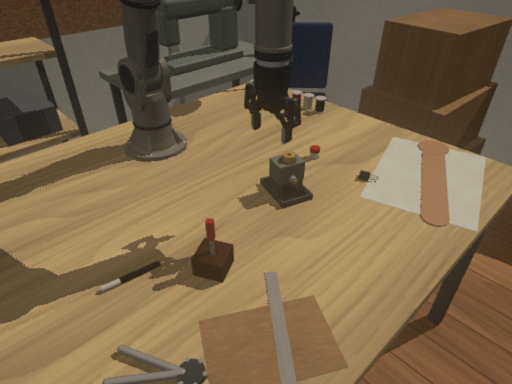

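View pics/side0.png

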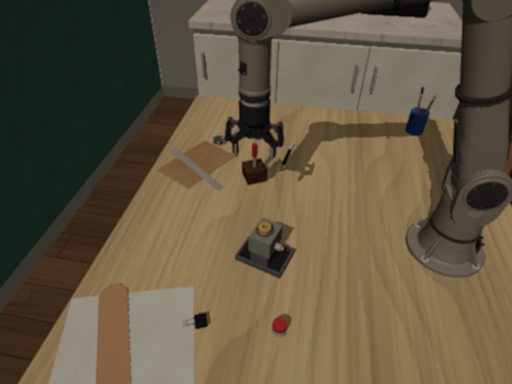

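View pics/wrist0.png

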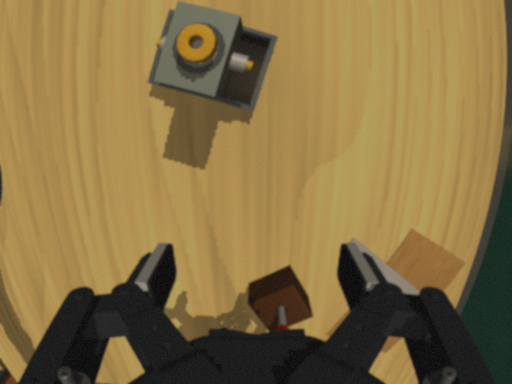

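The scene view shows the drift's handle at (210,228), its stand at (213,260) and the collar at (290,157). The side view has the handle at (255,150) and the collar at (264,229). In the wrist view the collar hole is near (197,42) and the stand's top near (278,300).

```bash
cat >> h.py <<'E'
def blobs(im,kind,roi,minA=6):
    hsv=cv2.cvtColor(im['pixels'],cv2.COLOR_BGR2HSV); H,S,V=[hsv[...,i].astype(int) for i in range(3)]
    m={'red':((H<7)|(H>172))&(S>150)&(V>60),'gold':(H>12)&(H<28)&(S>170)&(V>90)}[kind].astype(np.uint8)
    k=np.zeros_like(m); x0,y0,x1,y1=roi; k[y0:y1,x0:x1]=1; m*=k
    n,l,s,c=cv2.connectedComponentsWithStats(m)
    return [(s[i].tolist(),c[i].round(1).tolist()) for i in range(1,n) if s[i][4]>=minA], m
def tri(a,b):
    (o1,d1),(o2,d2)=a,b; A=np.c_[d1,-d2]; t=np.linalg.lstsq(A,o2-o1,rcond=None)[0]
    p,q=o1+d1*t[0],o2+d2*t[1]; return (p+q)/2, np.linalg.norm(p-q)
E
python3 - <<'E'
from h import *
import pickle
D=pickle.load(open('d0.pkl','rb')); st=D['st']; S,Z,W=D['scene'],D['side'],D['wrist']
b1=blobs(S,'red',(195,205,225,250))[0]; b2=blobs(Z,'red',(240,135,270,170))[0]
g1=blobs(S,'gold',(270,145,310,170))[0]; g2=blobs(Z,'gold',(252,218,278,242))[0]; gw=blobs(W,'gold',(160,10,230,80))[0]
print(b1,b2,g1,g2,gw,sep='\n')
print('pot', blobs(S,'red',(300,140,330,160))[0])
print('drift',tri(ray(S,*b1[0][1]),ray(Z,*b2[0][1])))
print('collar',onz(S,290,157,.123),onz(Z,*g2[0][1],.123),onz(W,*gw[0][1],.123,st),onz(W,197,42,.123,st))
for uv in [(248,283),(292,267),(311,297)]: print('holder top corner',onz(W,*uv,.05,st))
for uv in [(178,2),(242,15)]: print('block top corner',onz(W,*uv,.105,st))
for uv in [(276,36),(252,110),(150,83)]: print('tray rim',onz(W,*uv,.018,st))
c=np.hstack([cv2.resize(W['pixels'][240:340,220:340],None,fx=4,fy=4),cv2.resize(W['pixels'][0:130,140:290],(320,400*1))])
cv2.imwrite('pics/c1.png',c)
E
```

```text
[([206, 219, 8, 5, 33], [209.4, 221.0])]
[([252, 143, 5, 15, 58], [254.3, 149.7])]
[]
[]
[([177, 24, 39, 38, 987], [196.0, 42.5])]
pot [([311, 146, 9, 6, 37], [314.7, 147.9])]
drift (array([ 0.57854311, -0.1998975 ,  0.12347447]), np.float64(0.011199437535738302))Traceback (most recent call last):
  File "<stdin>", line 9, in <module>
IndexError: list index out of range
```

```bash
python3 - <<'E'
from h import *
import pickle
D=pickle.load(open('d0.pkl','rb')); st=D['st']; S,Z,W=D['scene'],D['side'],D['wrist']
np.set_printoptions(precision=4,suppress=True)
print('collar',onz(S,290,156,.123),onz(Z,264.5,228,.123),onz(W,196,42.5,.123,st),onz(W,197,42,.123,st))
for uv in [(248,283),(292,267),(311,297)]: print('holder top corner',onz(W,*uv,.05,st))
for uv in [(178,2),(242,15)]: print('block top corner',onz(W,*uv,.105,st))
for uv in [(276,36),(252,110),(150,83)]: print('tray rim',onz(W,*uv,.018,st))
print('handle top scene', onz(S,210,219,.138),'side',onz(Z,254.5,144,.138),'pot',onz(S,314.7,148,.036))
c=np.hstack([cv2.resize(W['pixels'][240:340,220:340],None,fx=4,fy=4),cv2.resize(W['pixels'][0:130,140:290],(320,400*1))])
cv2.imwrite('pics/c1.png',c)
E
```

```text
collar [0.5077 0.1202 0.123 ] [0.4975 0.1356 0.123 ] [0.4994 0.1263 0.123 ] [0.5002 0.1266 0.123 ]
holder top corner [ 0.5385 -0.1585  0.05  ]
holder top corner [ 0.5958 -0.133   0.05  ]
holder top corner [ 0.6258 -0.1849  0.05  ]
block top corner [0.4784 0.1706 0.105 ]
block top corner [0.5368 0.1539 0.105 ]
tray rim [0.5722 0.151  0.018 ]
tray rim [0.5442 0.0614 0.018 ]
tray rim [0.4194 0.0991 0.018 ]
handle top scene [ 0.5819 -0.2058  0.138 ] side [ 0.5836 -0.2046  0.138 ] pot [0.432  0.3298 0.036 ]
```

View pics/c1.png

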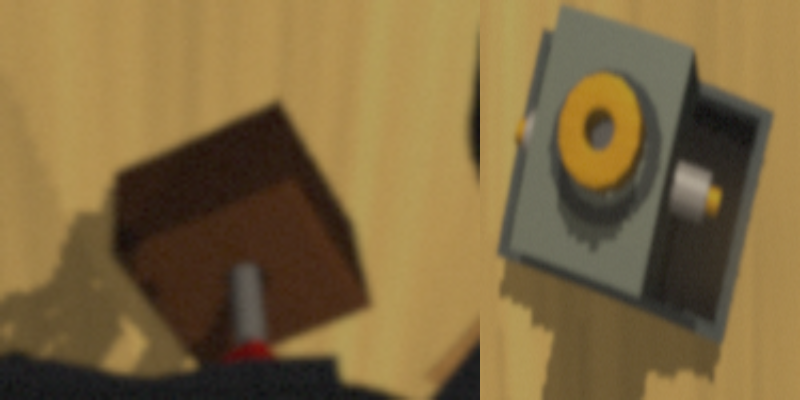

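The crop shows the shaft entering the stand's top at about (282,306) of the wrist image, with the stand turned about 25° in plan. The hole of the collar is at about (196,42).

```bash
python3 -m handwheel '[[1,[-0.04,0.01,0],0],[1,[-0.08,0.02,0],0],[1,[-0.11,0.03,0],0],[1,[-0.13,0.03,0],0],[1,[-0.13,0.03,0],0]]' 40
python3 - <<'E'
from h import *
import pickle
st=monitor.read_state(); W=get_image('wrist'); pickle.dump((st,W),open('d1.pkl','wb'))
cv2.imwrite('pics/w1.png',cv2.resize(W['pixels'][100:384,150:400],None,fx=2.1,fy=2.1,interpolation=cv2.INTER_CUBIC))
print(st['tool_pos'],st['force'],blobs(W,'red',(0,0,512,384))[0])
E
```

```text
time: 0.57
tool_pos: [0.5789, -0.1381, 0.2384]
tool_rot: [0.001, 0.711, 0.703, -0.003]
force: [-0.3, -0.2, 0.2]
gripper_width: 1.0
gripper_force: 0.0
[ 0.57886619 -0.13809908  0.23843178] [-0.34710365 -0.22706365  0.20063692] [([252, 231, 21, 39, 656], [262.0, 249.6])]
```

View pics/w1.png

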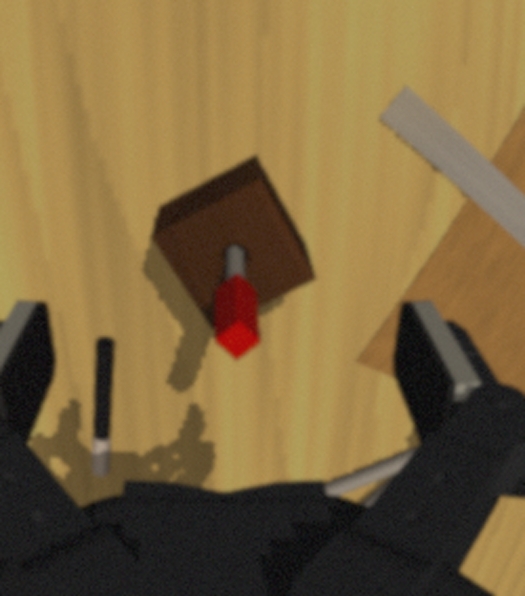

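The handle's bright top is a diamond around crop (238,338), wrist pixel about (263,261), seen turned about 45°. The marker lies to its left, at crop (100,400).

```bash
python3 - <<'E'
from h import *
import pickle
st,W=pickle.load(open('d1.pkl','rb')); np.set_printoptions(precision=4,suppress=True)
hsv=cv2.cvtColor(W['pixels'],cv2.COLOR_BGR2HSV).astype(int)
_,m=blobs(W,'red',(240,220,290,280)); 
V=hsv[...,2]; 
top=((m>0)&(V>185)).astype(np.uint8)
print(np.array2string(np.where(m,V,0)[248:274,248:278],max_line_width=300))
def P(u,v,z): return onz(W,150+u/2.1,100+v/2.1,z,st)
for u,v in [(217,338),(237,357),(258,338),(240,320)]: print(P(u,v,.138))
print('shaft entry',P(235,262,.05))
for u,v in [(155,236),(260,180),(315,275)]: print('hold',P(u,v,.05))
for u,v in [(105,340),(101,473)]: print('marker',P(u,v,.01))
E
```

```text
[[  0   0   0   0  65  80  85  91  90  92  93  92  93  97 105 115 120 116 114 114 115 115 112 108   0   0   0   0   0   0]
 [  0   0   0   0  64  83  87  91  92  89  92  94  93  99 107 114 116 117 116 111 114 116 115 110   0   0   0   0   0   0]
 [  0   0   0   0  64  83  88  91  90  91  89  94  93  98 107 113 117 117 115 113 118 113 114 114   0   0   0   0   0   0]
 [  0   0   0   0  66  80  89  91  89  89  93  94  95  98 105 114 115 116 118 114 114 114 112 115   0   0   0   0   0   0]
 [  0   0   0   0  67  82  90  89  90  91  93  94  95 103 113 127 126 122 115 113 114 115 115 115   0   0   0   0   0   0]
 [  0   0   0   0  66  85  89  92  89  93  94  96 102 113 129 142 144 133 122 117 115 117 116 116   0   0   0   0   0   0]
 [  0   0   0   0  68  81  86  88  92  92  97 105 117 136 150 157 158 149 136 123 117 112 114 115   0   0   0   0   0   0]
 [  0   0   0   0  75  86  88  89  90  96 109 123 140 150 165 166 165 161 149 133 121 116 116 116   0   0   0   0   0   0]
 [  0   0   0   0   0  88  88  93  97 110 127 144 157 166 168 172 171 168 162 150 135 124 114 117   0   0   0   0   
[... 1699 characters left out ...]
   0   0   0   0   0   0   0]
 [  0   0   0   0   0   0   0   0   0   0   0   0   0   0   0   0   0   0   0   0   0   0   0   0   0   0   0   0   0   0]
 [  0   0   0   0   0   0   0   0   0   0   0   0   0   0   0   0   0   0   0   0   0   0   0   0   0   0   0   0   0   0]
 [  0   0   0   0   0   0   0   0   0   0   0   0   0   0   0   0   0   0   0   0   0   0   0   0   0   0   0   0   0   0]]
[ 0.5759 -0.2065  0.138 ]
[ 0.5847 -0.2169  0.138 ]
[ 0.594  -0.2067  0.138 ]
[ 0.586  -0.1972  0.138 ]
shaft entry [ 0.5851 -0.2112  0.05  ]
hold [ 0.54   -0.1947  0.05  ]
hold [ 0.5989 -0.1619  0.05  ]
hold [ 0.6318 -0.2204  0.05  ]
marker [ 0.4954 -0.2909  0.01  ]
marker [ 0.4774 -0.4227  0.01  ]
```

```bash
cat >> h.py <<'E'
def square_top(W,st,roi,z,thr=140):
    _,m=blobs(W,'red',roi); V=W['pixels'].max(axis=2)
    c=max(cv2.findContours(((m>0)&(V>thr)).astype(np.uint8),cv2.RETR_EXTERNAL,cv2.CHAIN_APPROX_NONE)[0],key=cv2.contourArea)
    P=np.array([onz(W,*p[0],z,st)[:2] for p in c.astype(float)])
    r=cv2.minAreaRect((P*1e4).astype(np.float32)); return np.array(r[0])/1e4,np.array(r[1])/1e4,r[2]
E
python3 - <<'E'
from h import *
import pickle
st,W=pickle.load(open('d1.pkl','rb')); np.set_printoptions(precision=4,suppress=True)
print(square_top(W,st,(240,220,290,280),.138)); print(rot(st['tool_rot'])[:,:2].T, 'q',st['tool_rot'])
E
```

```text
(array([ 0.5847, -0.2071]), array([0.0142, 0.0137]), 43.764137268066406)
[[ 0.0105  0.9999 -0.0055]
 [ 0.9999 -0.0105 -0.002 ]] q [ 0.0012  0.7108  0.7034 -0.0026]
```

```bash
python3 -m handwheel '[[1,[-0.02,0.005,0],0.12],[1,[-0.04,0.005,0],0.24],[1,[-0.06,0.005,0],0.36],[1,[-0.077,0.005,0],0.48],[1,[-0.077,0.005,0],0.60],[1,[-0.077,0.005,0],0.72],[1,[-0.077,0.005,0],0.785],[1,[-0.077,0.005,0],0.785],[1,[-0.077,0.005,0],0.785]]'
python3 - <<'E'
from h import *
import pickle
np.set_printoptions(precision=4,suppress=True)
st=monitor.read_state(); W=get_image('wrist'); pickle.dump((st,W),open('d2.pkl','wb'))
cv2.imwrite('pics/w2.png',W['pixels'])
b=blobs(W,'red',(0,0,512,384))[0]
print(st['tool_pos'],rot(st['tool_rot']),st['joint_positions'],b)
E
```

```text
time: 1.37
tool_pos: [0.5853, -0.2049, 0.239]
tool_rot: [-0.001, 0.923, 0.385, 0.0]
force: [-0.2, 0.3, 1.1]
gripper_width: 1.0
gripper_force: 0.0
[ 0.5853 -0.2049  0.239 ] [[ 0.7037  0.7105 -0.0003]
 [ 0.7105 -0.7037  0.0014]
 [ 0.0007 -0.0012 -1.    ]] [ 0.1499  0.4627  0.2472  1.3077 -0.1125  1.3854 -0.3878] [([249, 172, 20, 32, 578], [258.4, 188.1])]
```

View pics/w2.png

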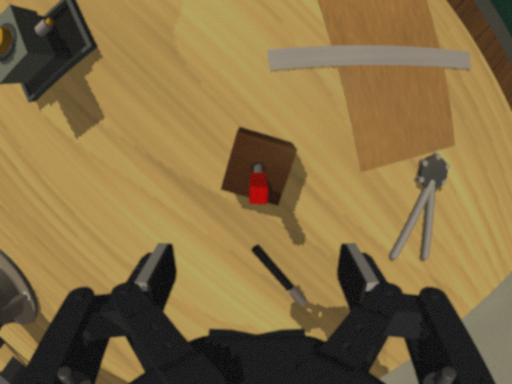

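The handle now stands square to the image, with its top at about (258,191). The marker is at (275,275), clear of where the fingers go down.

```bash
python3 - <<'E'
from h import *
import pickle
np.set_printoptions(precision=4,suppress=True)
st,W=pickle.load(open('d2.pkl','rb')); M=rot(st['tool_rot'])
for t in (130,145): 
  c,s,a=square_top(W,st,(240,160,280,215),.138,t); print(c,s,a,'tool shift',M.T@(np.r_[c,.138]-st['tool_pos']))
e=onz(W,258,170,.05,st);print('shaft entry',e)
E
```

```text
[ 0.5848 -0.2071] [0.0152 0.0144] 45.31910705566406 tool shift [-0.002   0.0013  0.101 ]
[ 0.5848 -0.2077] [0.0143 0.0136] 45.312294006347656 tool shift [-0.0024  0.0017  0.101 ]
shaft entry [ 0.5841 -0.2089  0.05  ]
```

```bash
python3 -m handwheel '[[1,[0,0,0.03],0],[1,[0,0,0.06],0],[1,[0,0,0.06],0],[1,[0,0,0.06],0]]'
python3 - <<'E'
from h import *
np.set_printoptions(precision=4,suppress=True)
st=monitor.read_state(); W=get_image('wrist'); M=rot(st['tool_rot'])
b=blobs(W,'red',(200,100,320,330))[0]; print(st['tool_pos'],b)
c,s,a=square_top(W,st,(200,100,320,330),.138,140); print(c,s,a,'tool shift',M.T@(np.r_[c,.138]-st['tool_pos']))
E
```

```text
time: 1.75
tool_pos: [0.5838, -0.2057, 0.1777]
tool_rot: [-0.002, 0.923, 0.384, -0.002]
force: [-0.4, -0.1, 1.3]
gripper_width: 0.994
gripper_force: 0.0
[ 0.5838 -0.2057  0.1777] [([248, 190, 26, 45, 1014], [259.8, 212.5])]
[ 0.5849 -0.2073] [0.0151 0.0144] 45.159549713134766 tool shift [-0.0003  0.002   0.0397]
```

```bash
python3 -m handwheel '[[1,[0,0.0015,0.03],0],[1,[0,0.0015,0.06],0],[1,[0,0.0015,0.074],0],[1,[0,0.0015,0.074],0],[-1,[0,0.0015,0.074],0],[-1,[0,0.0015,0.074],0],[-1,[0,0.0015,0.074],0],[-1,[0,0.0015,0.074],0],[-1,[0,0.0015,0.074],0],[-1,[0,0.0015,0.074],0],[-1,[0,0.0015,0.074],0],[-1,[0,0.0015,0.074],0]]' 60
```

```text
time: 2.8
tool_pos: [0.5863, -0.2078, 0.1064]
tool_rot: [-0.0, 0.924, 0.383, 0.0]
force: [-2.2, 0.3, 6.0]
gripper_width: 0.177
gripper_force: 58.5
```

```bash
python3 -m handwheel '[[-1,[0,0,0],0],[-1,[0,0,-0.015],0],[-1,[0,0,-0.035],0],[-1,[0,0,-0.06],0],[-1,[0,0,-0.09],0],[-1,[0,0,-0.12],0],[-1,[0,0,-0.15],0],[-1,[0,0,-0.155],0],[-1,[0,0,-0.155],0],[-1,[0,0,-0.155],0]]' 80
python3 - <<'E'
from h import *
import pickle
np.set_printoptions(precision=4,suppress=True)
D=pickle.load(open('d0.pkl','rb')); st=D['st'];W=D['wrist']
print(onz(W,196,42.5,.123,st), onz(W,140+120*150/320-0+0,0,.1,st)[:0])
# crop2: u=140+(x-480)*150/320, v=y*130/400
f=lambda x,y:(140+(x-480)*150/320, y*130/400)
for n,x,y,z in [('hole',600,130,.123),('top corner',562,8,.105),('top corner',695,50,.105),('tray',772,112,.018),('tray',720,342,.018),('tray',500,252,.018)]: print(n,onz(W,*f(x,y),z,st))
s=monitor.read_state(); print(s['tool_pos'],s['force'],rot(s['tool_rot']))
E
```

```text
time: 3.63
tool_pos: [0.5856, -0.2079, 0.2589]
tool_rot: [-0.001, 0.924, 0.383, -0.001]
force: [0.0, -0.2, -1.9]
gripper_width: 0.174
gripper_force: 78.1
[0.4994 0.1263 0.123 ] []
hole [0.4996 0.1265 0.123 ]
top corner [0.4789 0.1699 0.105 ]
top corner [0.5358 0.1527 0.105 ]
tray [0.5733 0.1505 0.018 ]
tray [0.5448 0.06   0.018 ]
tray [0.4187 0.1006 0.018 ]
[ 0.5856 -0.2079  0.2589] [ 0.0445 -0.2306 -1.9299] [[ 0.7069  0.7074 -0.0018]
 [ 0.7074 -0.7069  0.0006]
 [-0.0009 -0.0017 -1.    ]]
```

```bash
python3 -m handwheel '[[-1,[0.013,-0.027,0],0],[-1,[0.03,-0.062,0],0],[-1,[0.046,-0.095,0],0],[-1,[0.063,-0.13,0],0],[-1,[0.08,-0.165,0],0],[-1,[0.097,-0.2,0],0],[-1,[0.114,-0.235,0],0],[-1,[0.13,-0.265,0],0],[-1,[0.14,-0.285,0],0],[-1,[0.145,-0.297,0],0],[-1,[0.145,-0.297,0],0],[-1,[0.145,-0.297,0],0]]'
python3 - <<'E'
from h import *
import pickle
np.set_printoptions(precision=4,suppress=True)
st=monitor.read_state(); W=get_image('wrist'); pickle.dump((st,W),open('d3.pkl','wb'))
cv2.imwrite('pics/w3.png',cv2.resize(W['pixels'][80:280,160:360],None,fx=2.8,fy=2.8,interpolation=cv2.INTER_CUBIC))
print(st['tool_pos'],rot(st['tool_rot']),blobs(W,'gold',(0,0,512,384),100)[0])
E
```

```text
time: 4.63
tool_pos: [0.4773, 0.1043, 0.2582]
tool_rot: [0.0, 0.923, 0.384, -0.002]
force: [0.7, 0.3, -1.9]
gripper_width: 0.178
gripper_force: 78.3
[0.4773 0.1043 0.2582] [[ 0.7054  0.7088 -0.0037]
 [ 0.7088 -0.7054 -0.0018]
 [-0.0039 -0.0014 -1.    ]] [([238, 129, 36, 36, 888], [255.3, 146.6])]
```

View pics/w3.png

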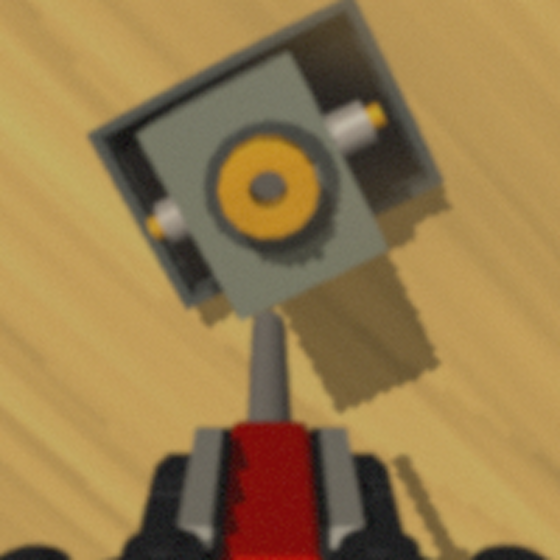

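The collar's hole is at wrist pixel (255.7,146.8). The drift's shaft ends at about (255.4,192.5), just short of the block.

```bash
python3 - <<'E'
from h import *
import pickle
np.set_printoptions(precision=4,suppress=True)
st,W=pickle.load(open('d3.pkl','rb')); M=rot(st['tool_rot']); p=np.array(st['tool_pos'])
_,m=blobs(W,'gold',(225,120,285,175)); 
cs,_=cv2.findContours(m,cv2.RETR_EXTERNAL,cv2.CHAIN_APPROX_NONE); c=max(cs,key=cv2.contourArea)
P=np.array([onz(W,*q[0],.123,st)[:2] for q in c.astype(float)]); print('outer',cv2.fitEllipse((P*1e4).astype(np.float32)))
g=cv2.cvtColor(W['pixels'],cv2.COLOR_BGR2HSV)[...,1]; h=np.zeros_like(m); h[138:156,246:266]=(m[138:156,246:266]==0)
n,l,s,cc=cv2.connectedComponentsWithStats(h); i=1+np.argmax(s[1:,4]); print('hole px',s[i],cc[i])
H=onz(W,*cc[i],.123,st); print('hole',H,'tool',M.T@(H-p))
Z=p[2]-.0984
row=lambda v: [int(x) for x in W['pixels'][v,246:268].mean(axis=1)]
for v in (189,191,193,195,199,205): print(v,row(v))
T=onz(W,255.4,192.5,Z,st); print('tip front rim',T,'tool',M.T@(T-p))
E
```

```text
outer ((4992.88671875, 1277.14111328125), (314.6271057128906, 334.65936279296875), 143.37509155273438)
hole px [249 141  13  11 114] [255.2105 146.1053]
hole [0.4997 0.1282 0.123 ] tool [ 0.0332 -0.0007  0.1351]
189 [111, 113, 113, 110, 111, 111, 112, 112, 109, 108, 102, 106, 115, 113, 104, 96, 90, 87, 88, 86, 83, 86]
191 [113, 113, 110, 112, 110, 107, 106, 103, 103, 98, 98, 102, 113, 120, 116, 105, 95, 91, 90, 87, 87, 88]
193 [124, 126, 129, 126, 111, 99, 98, 99, 102, 98, 96, 90, 89, 90, 101, 114, 118, 108, 95, 91, 89, 88]
195 [145, 146, 147, 135, 117, 103, 98, 101, 97, 98, 94, 88, 80, 76, 79, 103, 121, 112, 98, 93, 92, 90]
199 [152, 150, 147, 132, 108, 96, 97, 99, 101, 96, 93, 86, 82, 75, 71, 85, 112, 134, 134, 123, 109, 94]
205 [144, 148, 141, 126, 103, 97, 99, 99, 97, 96, 93, 89, 82, 77, 67, 76, 106, 137, 148, 149, 145, 138]
tip front rim [0.4771 0.105  0.1598] tool [ 0.0008 -0.0005  0.0984]
```

```bash
python3 -m handwheel '[[-1,[0.017,0,0],0],[-1,[0.034,0,0.005],0],[-1,[0.034,0,0.02],0],[-1,[0.034,0,0.03],0],[-1,[0.034,0,0.03],0],[-1,[0.034,0,0.03],0],[-1,[0.034,0,0.03],0]]'
python3 - <<'E'
from h import *
import pickle
np.set_printoptions(precision=4,suppress=True)
st=monitor.read_state(); W=get_image('wrist'); pickle.dump((st,W),open('d4.pkl','wb')); M=rot(st['tool_rot']); p=np.array(st['tool_pos'])
cv2.imwrite('pics/w4.png',cv2.resize(W['pixels'][130:260,190:320],None,fx=4.5,fy=4.5,interpolation=cv2.INTER_CUBIC))
_,m=blobs(W,'gold',(215,130,300,240)); c=max(cv2.findContours(m,cv2.RETR_EXTERNAL,cv2.CHAIN_APPROX_NONE)[0],key=cv2.contourArea)
c=cv2.convexHull(c)
P=np.array([onz(W,*q[0],.123,st)[:2] for q in c.astype(float)]); e=cv2.minEnclosingCircle((P*1e4).astype(np.float32)); print(p,M[:,2],e,'tool',M.T@(np.r_[np.array(e[0])/1e4,.123]-p),st['force'])
E
```

```text
time: 5.27
tool_pos: [0.5027, 0.1272, 0.2306]
tool_rot: [0.0, 0.924, 0.382, 0.0]
force: [-0.1, 0.3, -1.1]
gripper_width: 0.17
gripper_force: 78.4
[0.5027 0.1272 0.2306] [ 0.0003 -0.0005 -1.    ] ((5002.63427734375, 1286.12744140625), 177.9973907470703) tool [-0.0008 -0.0028  0.1076] [-0.1059  0.2633 -1.1248]
```

View pics/w4.png

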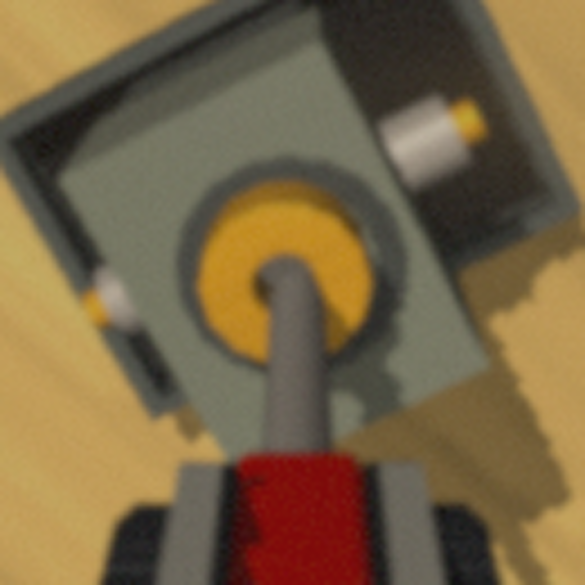

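The tip, with its front rim at crop (290,257), covers most of the hole. A crescent of the hole shows on its left at (262,290), so the tip is about 1 mm too far in +tool y.

```bash
python3 - <<'E'
from h import *
import pickle
np.set_printoptions(precision=4,suppress=True)
st,W=pickle.load(open('d4.pkl','rb')); M=rot(st['tool_rot']); p=np.array(st['tool_pos'])
q=lambda u,v,z:M.T@(onz(W,190+u/4.5,130+v/4.5,z,st)-p)
print('rim',q(290,257,.1322)); print('collar L,R,bottom',q(198,275,.123),q(373,275,.123),q(285,362,.123),'hole left',q(254,285,.123))
E
```

```text
rim [ 0.0055 -0.0012  0.0984]
collar L,R,bottom [-0.0011 -0.019   0.1075] [-0.0011  0.0146  0.1076] [-0.0192 -0.0023  0.1076] hole left [-0.0032 -0.0082  0.1076]
```

```bash
python3 -m handwheel '[[-1,[-0.003,-0.001,0.003],0],[-1,[-0.003,-0.001,0.006],0],[-1,[-0.003,-0.001,0.008],0],[-1,[-0.003,-0.001,0.009],0],[-1,[-0.003,-0.001,0.0095],0],[-1,[-0.003,-0.001,0.01],0],[-1,[-0.003,-0.001,0.0105],0],[-1,[-0.003,-0.001,0.0105],0]]'
```

```text
time: 5.98
tool_pos: [0.4997, 0.1271, 0.2197]
tool_rot: [0.0, 0.924, 0.383, -0.0]
force: [0.3, 0.6, -2.1]
gripper_width: 0.174
gripper_force: 78.4
```

```bash
python3 -m handwheel '[[-1,[0,0,0.001],0],[-1,[0,0,0.002],0],[-1,[0,0,0.003],0],[-1,[0,0,0.004],0],[-1,[0,0,0.004],0]]'
```

```text
time: 6.4
tool_pos: [0.4995, 0.1271, 0.2155]
tool_rot: [-0.0, 0.924, 0.383, -0.0]
force: [0.8, -0.5, -2.5]
gripper_width: 0.175
gripper_force: 78.4
```

The tip is in the hole with no reaction force.

```bash
python3 -m handwheel '[[-1,[0,0,0.002],0],[-1,[0,0,0.004],0],[-1,[0,0,0.007],0],[-1,[0,0,0.01],0],[-1,[0,0,0.013],0],[-1,[0,0,0.016],0],[-1,[0,0,0.019],0],[-1,[0,0,0.022],0],[-1,[0,0,0.025],0],[-1,[0,0,0.025],0]]'
```

```text
time: 7.23
tool_pos: [0.4992, 0.127, 0.19]
tool_rot: [-0.0, 0.924, 0.383, -0.001]
force: [-0.0, 0.2, -1.0]
gripper_width: 0.175
gripper_force: 78.4
```

```bash
python3 -m handwheel '[[-1,[0,0,0.003],0],[-1,[0,0,0.006],0],[-1,[0,0,0.008],0],[-1,[0,0,0.009],0],[-1,[0,0,0.0095],0],[-1,[0,0,0.01],0],[-1,[0,0,0.0105],0],[-1,[0,0,0.011],0],[-1,[0,0,0.011],0]]'
```

```text
time: 7.98
tool_pos: [0.4997, 0.1271, 0.1798]
tool_rot: [0.0, 0.924, 0.383, 0.0]
force: [-0.2, -0.5, -1.0]
gripper_width: 0.173
gripper_force: 78.4
```

```bash
python3 -m handwheel '[[-1,[0,0,0.0005],0],[-1,[0,0,0.001],0],[-1,[0,0,0.0015],0],[-1,[0,0,0.002],0],[-1,[0,0,0.002],0]]'
```

```text
time: 8.4
tool_pos: [0.5002, 0.1273, 0.1788]
tool_rot: [0.0, 0.924, 0.383, 0.001]
force: [-1.8, -0.7, 4.2]
gripper_width: 0.171
gripper_force: 79.2
```

Contact with the die at about z = 0.080.

```bash
python3 -m handwheel '[[-1,[0,0,0.0005],0],[-1,[0,0,0.001],0],[-1,[0,0,0.001],0]]'
```

```text
time: 8.65
tool_pos: [0.5003, 0.1274, 0.1779]
tool_rot: [0.0, 0.924, 0.383, 0.001]
force: [-0.2, 0.4, 5.2]
gripper_width: 0.176
gripper_force: 79.5
```

```bash
python3 -m handwheel '[[-1,[0,0,0.0005],0],[-1,[0,0,0.001],0],[-1,[0,0,0.001],0]]'
```

```text
time: 8.9
tool_pos: [0.5003, 0.1274, 0.177]
tool_rot: [0.0, 0.924, 0.383, 0.001]
force: [-0.8, -0.7, 5.2]
gripper_width: 0.177
gripper_force: 79.5
```

```bash
python3 -m handwheel '[[-1,[0,0,0.0005],0],[-1,[0,0,0.001],0],[-1,[0,0,0.0015],0],[-1,[0,0,0.002],0],[-1,[0,0,0.0025],0],[-1,[0,0,0.003],0],[-1,[0,0,0.0035],0],[-1,[0,0,0.004],0],[-1,[0,0,0.0045],0],[-1,[0,0,0.005],0],[-1,[0,0,0.0055],0],[-1,[0,0,0.006],0]]'
```

```text
time: 9.9
tool_pos: [0.5003, 0.1275, 0.1711]
tool_rot: [-0.0, 0.924, 0.383, 0.001]
force: [-2.0, -0.4, 6.6]
gripper_width: 0.175
gripper_force: 79.5
```

```bash
python3 -m handwheel '[[-1,[0,0,0.0005],0],[-1,[0,0,0.001],0],[-1,[0,0,0.0015],0],[-1,[0,0,0.002],0],[-1,[0,0,0.0025],0],[-1,[0,0,0.003],0],[-1,[0,0,0.0035],0],[-1,[0,0,0.004],0],[-1,[0,0,0.0045],0],[-1,[0,0,0.005],0],[-1,[0,0,0.0055],0],[-1,[0,0,0.006],0]]'
```

```text
time: 10.9
tool_pos: [0.5003, 0.1275, 0.165]
tool_rot: [-0.0, 0.924, 0.383, 0.001]
force: [-1.5, 0.7, 7.4]
gripper_width: 0.175
gripper_force: 79.5
```

```bash
python3 -m handwheel '[[-1,[0,0,0.0005],0],[-1,[0,0,0.001],0],[-1,[0,0,0.0015],0],[-1,[0,0,0.002],0],[-1,[0,0,0.0025],0],[-1,[0,0,0.003],0],[-1,[0,0,0.0035],0],[-1,[0,0,0.004],0],[-1,[0,0,0.0045],0],[-1,[0,0,0.005],0],[-1,[0,0,0.0055],0],[-1,[0,0,0.006],0]]'
```

```text
time: 11.9
tool_pos: [0.5003, 0.1275, 0.1589]
tool_rot: [-0.0, 0.924, 0.383, 0.001]
force: [-0.8, -0.5, 6.2]
gripper_width: 0.176
gripper_force: 79.4
```

```bash
python3 -m handwheel '[[-1,[0,0,0.0005],0],[-1,[0,0,0.001],0],[-1,[0,0,0.0015],0],[-1,[0,0,0.002],0],[-1,[0,0,0.0025],0],[-1,[0,0,0.003],0],[-1,[0,0,0.0035],0],[-1,[0,0,0.004],0],[-1,[0,0,0.0045],0],[-1,[0,0,0.0045],0]]'
```

```text
time: 12.73
tool_pos: [0.499, 0.1269, 0.1524]
tool_rot: [-0.0, 0.924, 0.383, -0.001]
force: [0.7, -0.1, -1.7]
gripper_width: 0.177
gripper_force: 78.7
```

```bash
python3 -m handwheel '[[-1,[0,0,0.001],0],[-1,[0,0,0.002],0],[-1,[0,0,0.003],0],[-1,[0,0,0.0035],0],[-1,[0,0,0.0035],0]]'
python3 - <<'E'
from h import *
W=get_image('wrist');S=get_image('scene');Z=get_image('side'); r=lambda a:cv2.resize(a,(380,380),interpolation=cv2.INTER_CUBIC)
cv2.imwrite('pics/v5.png',np.hstack([r(S['pixels'][140:215,250:325]),r(Z['pixels'][200:290,225:315])]))
E
```

```text
time: 13.15
tool_pos: [0.4995, 0.127, 0.1495]
tool_rot: [0.0, 0.924, 0.383, -0.0]
force: [0.1, 0.0, -1.0]
gripper_width: 0.177
gripper_force: 78.7
```

View pics/v5.png

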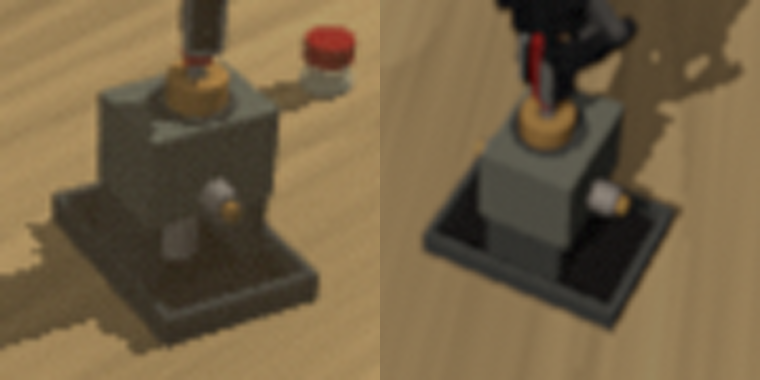

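The die shows at (180,240) of the left panel, standing in the tray under the body, and the reaction force is gone. Next I withdraw the drift.

```bash
python3 -m handwheel '[[-1,[0,0,-0.003],0],[-1,[0,0,-0.01],0],[-1,[0,0,-0.02],0],[-1,[0,0,-0.03],0],[-1,[0,0,-0.04],0],[-1,[0,0,-0.05],0],[-1,[0,0,-0.06],0],[-1,[0,0,-0.075],0],[-1,[0,0,-0.09],0],[-1,[0,0,-0.11],0],[-1,[0,0,-0.11],0],[-1,[0,0,-0.11],0]]'
python3 - <<'E'
from h import *
s=monitor.read_state(); M=rot(s['tool_rot']); print(s['tool_pos'],M, M.T@(np.array([.586,-.2078,s['tool_pos'][2]])-s['tool_pos']))
E
```

```text
time: 14.3
tool_pos: [0.5005, 0.1273, 0.2612]
tool_rot: [0.0, 0.924, 0.383, 0.002]
force: [-0.3, -0.4, -0.7]
gripper_width: 0.176
gripper_force: 78.5
[0.50050016 0.12730416 0.26116611] [[ 7.06787815e-01  7.07418345e-01  3.20460395e-03]
 [ 7.07419545e-01 -7.06793258e-01  9.36723898e-04]
 [ 2.92764814e-03  1.60493443e-03 -9.99994427e-01]] [-1.76628987e-01  2.97333516e-01 -3.99069497e-05]
```

```bash
python3 -m handwheel '[[-1,[-0.015,0.025,0],0],[-1,[-0.033,0.056,0],0],[-1,[-0.051,0.086,0],0],[-1,[-0.069,0.117,0],0],[-1,[-0.087,0.147,0],0],[-1,[-0.105,0.178,0],0],[-1,[-0.123,0.208,0],0],[-1,[-0.141,0.239,0],0],[-1,[-0.158,0.268,0],0],[-1,[-0.17,0.288,0],0],[-1,[-0.176,0.298,0],0],[-1,[-0.176,0.298,0],0]]'
python3 -m handwheel '[[-1,[0,0,0],0],[-1,[0,0,0.03],0],[-1,[0,0,0.06],0],[-1,[0,0,0.09],0],[-1,[0,0,0.1],0],[-1,[0,0,0.1],0],[-1,[0,0,0.1],0]]'
```

```text
time: 15.3
tool_pos: [0.5848, -0.2119, 0.2579]
tool_rot: [0.0, 0.925, 0.38, -0.002]
force: [-0.5, 0.2, -1.7]
gripper_width: 0.176
gripper_force: 78.6
time: 15.88
tool_pos: [0.5866, -0.2061, 0.1604]
tool_rot: [-0.0, 0.923, 0.384, 0.0]
force: [0.1, -0.5, -1.4]
gripper_width: 0.175
gripper_force: 78.5
```

```bash
python3 -m handwheel '[[-1,[0,0,0],0],[-1,[0,0,0.004],0],[-1,[0,0,0.008],0],[-1,[0,0,0.01],0],[-1,[0,0,0.012],0],[-1,[0,0,0.014],0],[-1,[0,0,0.016],0],[-1,[0,0,0.018],0],[-1,[0,0,0.02],0],[-1,[0,0,0.02],0]]'
```

```text
time: 16.72
tool_pos: [0.5857, -0.2079, 0.1392]
tool_rot: [-0.0, 0.924, 0.383, -0.0]
force: [0.3, 0.1, -1.8]
gripper_width: 0.176
gripper_force: 78.5
```

Inside the hole (tip ≈ 0.041) and free. I continue to the bottom, with 34.5 mm of command left.

```bash
python3 -m handwheel '[[-1,[0,0,0.005],0],[-1,[0,0,0.01],0],[-1,[0,0,0.015],0],[-1,[0,0,0.02],0],[-1,[0,0,0.025],0],[-1,[0,0,0.029],0],[-1,[0,0,0.031],0],[-1,[0,0,0.032],0],[-1,[0,0,0.033],0],[-1,[0,0,0.034],0],[-1,[0,0,0.034],0]]'
```

```text
time: 17.63
tool_pos: [0.5863, -0.2081, 0.1065]
tool_rot: [0.0, 0.924, 0.383, 0.0]
force: [-1.2, -0.3, 1.0]
gripper_width: 0.174
gripper_force: 79.0
```

```bash
python3 -m handwheel '[[-1,[0,0,0.0005],0],[-1,[0,0,0.001],0],[-1,[0,0,0.001],0]]'
```

```text
time: 17.88
tool_pos: [0.5864, -0.2082, 0.1064]
tool_rot: [0.0, 0.924, 0.383, 0.0]
force: [-2.1, 1.2, 5.9]
gripper_width: 0.177
gripper_force: 79.6
```

Seated at the same height as at the start. I release and lift clear.

```bash
python3 -m handwheel '[[1,[0,0,0],0],[1,[0,0,0],0],[1,[0,0,0],0],[1,[0,0,0],0],[1,[0,0,0],0],[1,[0,0,0],0],[1,[0,0,-0.02],0],[1,[0,0,-0.05],0],[1,[0,0,-0.08],0],[1,[0,0,-0.11],0],[1,[0,0,-0.13],0],[1,[0,0,-0.13],0]]'
python3 -m handwheel '[[1,[0,0,0],0],[1,[0,0,0],0],[1,[0,0,0],0]]'
python3 - <<'E'
from h import *
np.set_printoptions(precision=4,suppress=True)
st=monitor.read_state(); W=get_image('wrist'); S=get_image('scene')
print(square_top(W,st,(230,150,290,230),.138,140), st['tool_pos'],st['force'])
r=lambda a:cv2.resize(a,(390,390),interpolation=cv2.INTER_CUBIC)
cv2.imwrite('pics/v6.png',np.hstack([r(S['pixels'][140:290,180:330]),r(W['pixels'][100:250,180:330])]))
E
```

```text
time: 18.88
tool_pos: [0.589, -0.2094, 0.2409]
tool_rot: [0.004, 0.924, 0.383, 0.004]
force: [0.5, -0.6, 0.4]
gripper_width: 0.994
gripper_force: 0.0
time: 19.13
tool_pos: [0.5851, -0.2076, 0.2329]
tool_rot: [-0.001, 0.924, 0.383, -0.001]
force: [0.5, 0.5, 0.4]
gripper_width: 1.002
gripper_force: 0.0
(array([ 0.5856, -0.2079]), array([0.0148, 0.0133]), 45.129981994628906) [ 0.5851 -0.2076  0.2329] [0.5183 0.5098 0.3846]
```

View pics/v6.png

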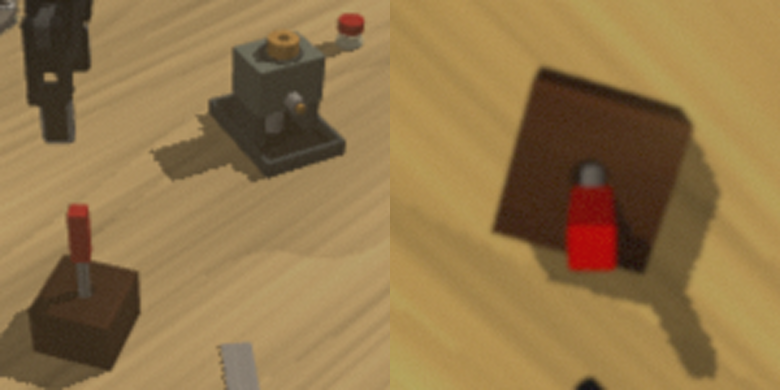

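The drift stands upright in its stand (left panel, (80,250)), and the die stands in the tray at (275,122). The gripper is clear.

```bash
python3 -c "from cell import workorder; print(workorder.sign_off())"
```

```text
the job is handed in; nothing more can be done
None
```

The die is pushed out and standing in the block's tray, the drift is back upright and fully home in its stand, and I handed the job in at about 19 s with every force reading at the end of a move under 8 N.

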